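# Load the reagent carrier and latch its gate

## Robot

A 6-joint arm with a two-finger parallel gripper is mounted at the origin on the work surface. World frame = base frame: x ahead of the robot, y to its left, z up, the work surface at z = 0. Lengths are in m, angles in rad, forces in N, time in s.
With the tool pointing down it reaches from about 0.375 to 0.975 m from the base axis. Payload 3.8 kg.
Tool frame: the origin (TCP) lies midway between the tips of the shut fingers; the grasp point (between the pads) lies 19 mm behind it; z points along the fingers, y is the line along which they close (so a half turn about z gives the same grasp; the last joint's range is limited). The gripper opens to 85 mm and grips with 20 to 120 N. Pads are 22 mm wide; open, the fingers measure 114 mm over their backs; the gripper's body (76 mm by 85 mm) begins 54 mm behind the grasp point. The pads swing forward as they close: fully open they stand 13 mm farther back than shut.
Start: joints at [1.207, 0.264, 1.604, -0, 1.274, -0.037], TCP at [0.217, 0.639, 0.231] pointing down, gripper open.
Joint ranges: [-2.63, 2.63], [-0.94, 2.18], [0.31, 2.57], [-1.31, 4.45], [0, 2.66], [-2.55, 2.55]. Speed limits (rad/s): [2.57, 2.57, 3.14, 3.14, 3.14, 3.14].

## Interface

Orientations are given as a rotation vector (axis times angle).
In Python, from workcell import bot gives the robot as it stands.
- The arm moves only by the tool step_arm, never from a script. Its argument "motion" is a list of rows, each a list of 5 numbers: the finger opening in cm, from 0 to 8.54, then the shift along the tool's x, y, z in cm, then the turn about the tool's z in degrees. In form: [[claw, dx, dy, dz, twist], ...]. A call has 1 to 20 rows; each row is the pose to reach, as a shift and turn from the pose commanded when the call began, along the tool's axes at that moment; what a row does not reach only later rows make up. A row lasts 1/10 s, in which the tool goes at most 50 mm and 8.59 degrees, less where a joint would pass 70% of its speed; a pose out of reach is approached as far as the arm can. A call with a gripper value outside its range is refused whole. The fingers move at their own pace and stop on an object; "force" is the grip in N (left out, the last holds). Time passes only in rows, so rows that repeat a pose let the fingers close. It gives the time, the measured TCP pose, the force, the opening and the grip force at its end, in the units of the state.
- bot.read_state(): the state, without advancing time (a new reading comes with each control period).
- bot.read_camera(name): name is "side" or "top"; returns (picture, depth): 420x560x3 uint8, red, green, blue; 420x560 float32, m along the optical axis (not along the pixel's ray), 0 where there is no reading.
- bot.calibration(name): a dict with "mtx" (3x3 intrinsics, pixels), "origin" and "orientation" of the camera in the world. Camera axes: x right, y up, looking along -z (the intrinsics and any distortion apply to the point x, -y, -z); pixel columns grow to the right and rows downward; lengths in m; the calibration is good to about 2 mm. A picture is of the moment at which its call begins. calibration takes no time and is no camera call.
- bot.finish_job(): hands the job in; it is judged then, once.
The state is a dict: "time": time; "q": joint angles; "joint_vel": joint speeds; "joint_torque": joint torques, N m; "tool_pos": TCP position; "tcp_rot": TCP orientation; "wrist_force": force on the tool from outside, world axes, zero at the start; "torque": the same for the moment, N m; "width": opening from 0.0 (shut) to 1.0 (fully open); "grip_force": force on a finger pad.
Only numpy, scipy, OpenCV 4.12 (cv2) and the standard library are available. Lean on these libraries where they do the work, as an engineer would, in place of code of your own. Each camera call takes 0.05 s, during which the arm holds its last target. There are 200 camera calls.

## Task

Stand every reagent bottle that is on the bench upright on the floor of the carrier tray, each in a compartment of its own. Then lift the latch bar over the lip of its keeper, push the gate home until its sprung tongue snaps in behind the strike pin, and let the bar drop fully into the keeper's notch. Leave the tube rack, the carton and the slide box where they are.

Things in the scene. Friction and masses are not known exactly. Their poses are not given: they have to be found in the camera images.
- bottle0_mid (a point): Amber reagent bottle, about 160 g, 88 mm tall: round body 54 mm across up to 48 mm, and a black cap to grasp it by, an upright cylinder 34 mm across from 52 mm to the top. The point lies on its axis, half-way up (44 mm above its underside); z is its axis, upward. Four to six of the six bottles are there, standing on the bench; the rest are absent (None).
- bottle1_mid (a point): Amber reagent bottle, about 160 g, 88 mm tall: round body 54 mm across up to 48 mm, and a black cap to grasp it by, an upright cylinder 34 mm across from 52 mm to the top. The point lies on its axis, half-way up (44 mm above its underside); z is its axis, upward. Four to six of the six bottles are there, standing on the bench; the rest are absent (None).
- bottle2_mid (a point): Amber reagent bottle, about 160 g, 88 mm tall: round body 54 mm across up to 48 mm, and a black cap to grasp it by, an upright cylinder 34 mm across from 52 mm to the top. The point lies on its axis, half-way up (44 mm above its underside); z is its axis, upward. Four to six of the six bottles are there, standing on the bench; the rest are absent (None).
- bottle3_mid (a point): Amber reagent bottle, about 160 g, 88 mm tall: round body 54 mm across up to 48 mm, and a black cap to grasp it by, an upright cylinder 34 mm across from 52 mm to the top. The point lies on its axis, half-way up (44 mm above its underside); z is its axis, upward. Four to six of the six bottles are there, standing on the bench; the rest are absent (None).
- bottle4_mid (a point): Amber reagent bottle, about 160 g, 88 mm tall: round body 54 mm across up to 48 mm, and a black cap to grasp it by, an upright cylinder 34 mm across from 52 mm to the top. The point lies on its axis, half-way up (44 mm above its underside); z is its axis, upward. Four to six of the six bottles are there, standing on the bench; the rest are absent (None).
- bottle5_mid (a point): Amber reagent bottle, about 160 g, 88 mm tall: round body 54 mm across up to 48 mm, and a black cap to grasp it by, an upright cylinder 34 mm across from 52 mm to the top. The point lies on its axis, half-way up (44 mm above its underside); z is its axis, upward. Four to six of the six bottles are there, standing on the bench; the rest are absent (None).
- tray_floor (a point): Carrier tray, white plastic, fixed, open at the top, turned by up to 0.2 rad. The point: middle of its inner floor, 8 mm above the bench; x along the gate side from hinge to keeper, y away from the gate, z up. Walls 46 mm high (from the bench) but for the gate on the -y side; dividers 34 mm high make 2 by 3 compartments 74 mm square, centred at x = -40, +40, y = -80, 0, +80 mm.
- gate_hinge (a point): The gate's upright hinge line, at bench height; x = -85, y = -126 mm from tray_floor along the tray's axes. Its frame turns with the gate: x runs along the gate from the hinge to its free end, z up. The gate is an aluminium panel 163 mm long, 8 mm thick, its top 50 mm above the bench.
- gate (a joint): Angle of the gate, rad: 0 shut (its x then along the tray's x), up to 1.4 swung outwards, clockwise from above, away from the compartments. It stays where it is left (about 0.5 N at its free end moves it). With the bar down it stops at about 0.13 rad, where the bar meets the outside of the keeper's outer lip.
- tongue (a joint): Sprung brass tongue at the gate's free end, m: 0 fully out, 0.011 pressed in. As the gate is pushed shut, from about 0.12 rad on, its sloped side rides over the fixed strike pin, is pressed in by some 6 mm and snaps out behind the pin just before the gate is shut; this takes about 5 to 10 N at the free end.
- bar (a joint): Angle of the latch bar, rad: 0 level (down, also when fully down in the notch), growing as its free end is lifted, up to 1.2; let go, it falls by its own weight. Steel, 8 mm wide, 14 mm high, 120 g. Its level pivot is on the gate, 55 mm from the hinge, 61 mm above the bench; the bar reaches 155 mm from the pivot, past the gate's free end, to the keeper.
- bar_knob (a point): Grip point on the bar's knob, a black cylinder 18 mm across, 50 mm tall, upright on the bar 95 mm from its pivot (150 mm from the hinge). The point is on the knob's axis, 40 mm above the bar's mid-line: 101 mm above the bench when the bar is level (knob's top 118 mm, bar's top 68 mm). Its frame is the bar's: x along the bar to its free end, z up along the knob.
- keeper (a point): Keeper, a fixed steel post on the tray beyond the gate's free end, 195 mm from the hinge, 18 mm long along the bar. The point: in its notch at the level bar's mid-line, 61 mm above the bench; tray's axes. Notch 14 mm wide, open above, between an outer lip (-y) 14 mm thick, top 73 mm above the bench, and an inner lip, top 85 mm. The bar clears the outer lip when lifted 0.15 rad or more.
- tube_rack: White rack with capped sample tubes, 60 x 200 x 86 mm, beyond the tray: leave alone. Origin under its centre.
- carton: White carton with a red band, 90 x 70 x 75 mm, to the right: leave alone. Origin under its centre.
- slide_box: Flat blue slide box, 80 x 60 x 35 mm, far left: leave alone. Origin under its centre.
There are look-alikes about, which are no part of the job. Leave any green look-alike of the part that bears bottle2_mid alone.

How it is judged:
By the outcome, as a careful person would: the job done as asked, in the order asked, and still so for the second after the job is handed in, with the robot touching nothing.
Of bottle0, bottle1, bottle2, bottle3, bottle4, bottle5 only 4 to 6 are there at a start; the rules pass over those that are not, and their reading is None.
At some moment in a run one of bottle0, bottle1, bottle2, bottle3, bottle4, bottle5 may be knocked a few centimetres aside while the robot is not near it.
It also fails if it takes over 210 s, if anything falls off the work surface, if the arm or the gripper's body presses on something with over 40 N, if the wrist force passes 120 N, or if a joint passes its speed limit or range.

## Working session

There is one attempt and no reset: what is moved stays moved. The work goes in short steps, Python scripts to look and compute and a tool call to move; the robot and the scene stay as the last step left them, time stands still between calls to the robot, and variables do not carry over. Pictures are saved under pics/ and viewed, at most 14 in all, crops included, and the job is handed in when it is done.

Besides the shell and the picture viewer there is one more tool, called as a command line: name --pt "numbers of a row" for each row, then --argument value for the rest. step_arm: Moves the arm, as the interface text tells. Its arguments: {"type":"object","properties":{"motion":{"type":"array","items":{"type":"array","items":{"type":"number"}}},"force":{"type":"number"}},"required":["motion"]}

```bash
ls; mkdir -p pics; cat > h.py <<'E'
import numpy as np, cv2
from scipy.spatial.transform import Rotation as R
from workcell import bot
def rot(o):
    o=np.array(o,float)
    return o if o.shape==(3,3) else R.from_rotvec(o).as_matrix() if o.shape==(3,) else R.from_quat(o).as_matrix()
def cloud(name,d):
    c=bot.calibration(name);K=np.array(c["mtx"]);h,w=d.shape
    u,v=np.meshgrid(np.arange(w),np.arange(h))
    p=np.stack([(u-K[0,2])/K[0,0]*d,-(v-K[1,2])/K[1,1]*d,-d],-1)
    P=p@rot(c["orientation"]).T+np.array(c["origin"]); P[d==0]=np.nan
    return P
def snap(name,tag):
    im,d=bot.read_camera(name); np.savez(f"{tag}_{name}.npz",im=im,d=d,P=cloud(name,d))
    cv2.imwrite(f"pics/{tag}_{name}.png",im[:,:,::-1]); return im,d
E
python3 - <<'E'
from h import *
for n in("top","side"):
    snap(n,"a"); print(n,bot.calibration(n))
print(bot.read_state())
E
```

```text
pics
top {'mtx': array([[544.81840755,   0.        , 275.40929664],
       [  0.        , 544.81840755, 219.99268103],
       [  0.        ,   0.        ,   1.        ]]), 'origin': array([ 0.33570522, -0.05354497,  1.45976206]), 'orientation': array([ 0.13156093, -0.11596881, -1.57619605])}
side {'mtx': array([[435.78008157,   0.        , 277.84189991],
       [  0.        , 435.78008157, 210.91425228],
       [  0.        ,   0.        ,   1.        ]]), 'origin': array([-5.43616542e-04, -9.76033711e-01,  7.33978683e-01]), 'orientation': array([ 1.01686111, -0.27879608, -0.45914039])}
{'time': 0.1, 'q': array([ 1.20709511e+00,  2.64676708e-01,  1.60521871e+00,  1.50715929e-05,
        1.27370774e+00, -3.68891858e-02]), 'joint_vel': array([-2.45205988e-03, -8.96054425e-04, -2.54885090e-03, -1.01726379e-03,
       -5.04754392e-04,  6.20614703e-06]), 'joint_torque': array([ 9.61973200e-06, -5.16707468e+01, -3.68587661e+01, -1.00118532e-04,
        6.43140200e-03,  2.97309850e-05]), 'tool_pos': array([0.21645027, 0.63866652, 0.23009738]), 'tcp_rot': array([-5.11012866e-01, -3.09933200e+00,  3.09005103e-03]), 'wrist_force': array([-0.1474685 , -0.30887023,  0.46152514]), 'torque': array([ 0.0283567 , -0.00851701, -0.00274292]), 'grip_force': 0.0, 'width': 0.998875267582411}
```

View pics/a_top.png

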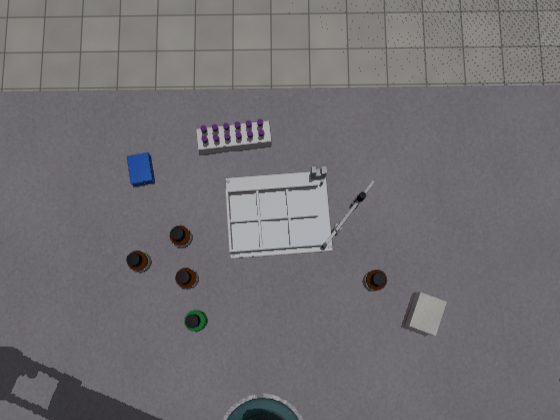

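View pics/a_side.png

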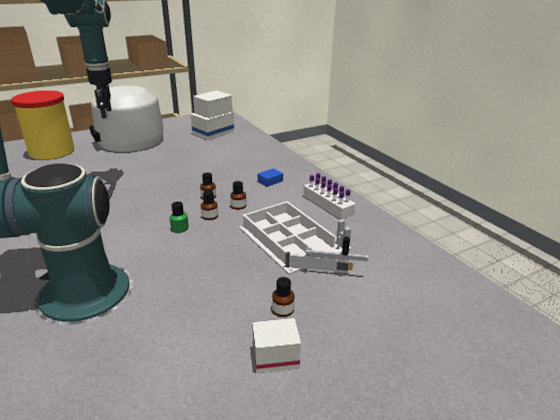

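Amber bottle caps in the top view are at (178,234), (135,260), (184,278) and (378,280). The candidates to confuse with them are the green look-alike at (193,321), which I leave alone, and the black knob on the bar at (361,197). The gate is open, with its hinge at (324,246) and the keeper at (318,172). Next I measure these from depth and check a close crop.

```bash
cat > m.py <<'E'
from h import *
import sys
def caps(P,im):
    z=P[...,2]; m=((z>.078)&(z<.096)&(im.max(-1)<70)).astype(np.uint8)
    n,l,s,c=cv2.connectedComponentsWithStats(m,connectivity=4)
    for i in range(1,n):
        if s[i,4]>40:
            q=P[l==i]; ring=cv2.dilate((l==i).astype(np.uint8),np.ones((9,9)))-(l==i); col=im[ring>0].astype(int)
            print("cap px",c[i].round(),"area",s[i,4],"mean",q.mean(0).round(4),"mid",((q.min(0)+q.max(0))/2).round(4),"ext",np.ptp(q,0).round(3),"green" if (col[:,1]-col[:,0]).max()>40 else "")
if __name__=="__main__":
    f=np.load(sys.argv[1]); caps(f["P"],f["im"])
E
python3 m.py a_top.npz
python3 - <<'E'
from h import *
f=np.load("a_top.npz");P=f["P"];im=f["im"]
z=P[...,2]
# tray walls ~z .046
m=np.zeros(z.shape,np.uint8); m[165:265,215:340]=1
w=(m>0)&(z>.040)&(z<.0485)&(im.min(-1)>110)
ys,xs=np.nonzero(w); print(w.sum(), cv2.minAreaRect(P[w][:,:2].astype(np.float32)))
for t,(u,v) in dict(hinge=(324,246),knob=(361,197),keep1=(313,171),keep2=(322,172),end=(372,183),bench=(100,100)).items(): print(t,P[v-1:v+2,u-1:u+2].reshape(-1,3).round(3)[[0,4,8]])
c=im[150:270,210:390,::-1]; c=cv2.resize(c,None,fx=4.4,fy=4.4,interpolation=cv2.INTER_CUBIC); cv2.imwrite("pics/crop1.png",c)
E
```

```text
cap px [177. 233.] area 145 mean [0.5238 0.2112 0.0861] mid [0.5244 0.2116 0.0864] ext [0.033 0.035 0.017] 
cap px [133. 258.] area 140 mean [0.4589 0.3205 0.0862] mid [0.459  0.3216 0.0858] ext [0.033 0.036 0.015] 
cap px [183. 276.] area 144 mean [0.4132 0.1936 0.087 ] mid [0.4135 0.1942 0.0869] ext [0.031 0.033 0.015] 
cap px [379. 278.] area 144 mean [ 0.404  -0.2986  0.0874] mid [ 0.4041 -0.2983  0.0867] ext [0.03  0.033 0.013] 
cap px [192. 320.] area 150 mean [0.3033 0.1689 0.087 ] mid [0.3031 0.1691 0.0871] ext [0.032 0.034 0.015] green
563 ((0.5728705525398254, -0.048096075654029846), (0.1984950453042984, 0.2899664640426636), 12.06661319732666)
hinge [[ 0.492 -0.163  0.055]
 [ 0.489 -0.166  0.054]
 [ 0.489 -0.17   0.031]]
knob [[ 0.609 -0.255  0.11 ]
 [ 0.604 -0.256  0.121]
 [ 0.603 -0.259  0.114]]
keep1 [[   nan    nan    nan]
 [ 0.682 -0.139  0.083]
 [ 0.678 -0.142  0.087]]
keep2 [[ 0.686 -0.161  0.068]
 [ 0.682 -0.163  0.073]
 [ 0.682 -0.167  0.061]]
end [[ 0.654 -0.291  0.069]
 [ 0.653 -0.294  0.065]
 [ 0.665 -0.308 -0.002]]
bench [[ 0.919  0.456 -0.003]
 [ 0.915  0.452  0.001]
 [ 0.912  0.449  0.001]]
```

View pics/crop1.png

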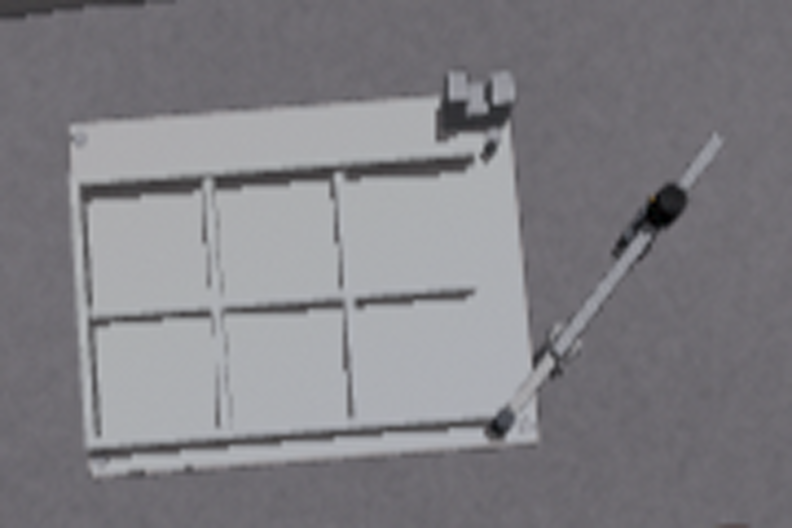

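Crop 1 shows the tray as 2×3 compartments. The divider crossings are at crop (217,310) and (347,302), the keeper lips at (457,88) and (500,88), and the knob at (666,205). I fit the tray pose from these points.

```bash
cat > fit.py <<'E'
from h import *
from scipy.optimize import least_squares
f=np.load("a_top.npz");P=f["P"];c=bot.calibration("top");K=c["mtx"];Ro=rot(c["orientation"]);o=np.array(c["origin"])
def ray(u,v,z):
    d=Ro@np.array([(u-K[0,2])/K[0,0],-(v-K[1,2])/K[1,1],-1]); return (o+d*(z-o[2])/d[2])
pts=[((0,40),(217,310),.034),((0,-40),(347,302),.034),((77,40),(208,180),.034),((77,-40),(338,175),.034),((0,117),(92,320),.034)]
W=np.array([ray(210+p[0]/4.4,150+p[1]/4.4,z)[:2] for _,p,z in pts]);L=np.array([p for p,_,_ in pts])/1e3
def T(x,L): cs,s=np.cos(x[2]),np.sin(x[2]); return L@np.array([[cs,s],[-s,cs]])+x[:2]
r=least_squares(lambda x:(T(x,L)-W).ravel(),[.57,-.05,0]); x=r.x
print("tray",x.round(4),"res mm",(r.fun.reshape(-1,2)*1e3).round(1).tolist())
np.save("tray.npy",x)
print("hinge",T(x,np.array([-.085,-.126])),"keeper",T(x,np.array([.110,-.126])))
for cy in(.08,0,-.08):
    for cx in(-.04,.04): print("comp",cx,cy,T(x,np.array([cx,cy])).round(4))
s=P[160:200,300:335].reshape(-1,3)
for a,b in((.079,.09),(.069,.077)):
    q=s[(s[:,2]>a)&(s[:,2]<b)]; print("lip",len(q),np.nanmedian(q,0).round(4))
s=P[180:215,345:375].reshape(-1,3); q=s[(s[:,2]>.108)&(s[:,2]<.125)]; print("knob",len(q),np.median(q,0).round(4)); print("knob ray",ray(210+666/4.4,150+200/4.4,.118))
E
python3 fit.py
```

```text
tray [ 0.5643 -0.0373  0.0646] res mm [[0.4, 0.2], [1.5, -1.2], [-2.8, 0.0], [0.1, -0.8], [0.8, 1.8]]
hinge [ 0.48757084 -0.16854101] keeper [ 0.68216387 -0.1559492 ]
comp -0.04 0.08 [0.5192 0.0399]
comp 0.04 0.08 [0.599  0.0451]
comp -0.04 0 [ 0.5243 -0.0399]
comp 0.04 0 [ 0.6042 -0.0347]
comp -0.04 -0.08 [ 0.5295 -0.1197]
comp 0.04 -0.08 [ 0.6093 -0.1146]
lip 28 [ 0.6861 -0.1418  0.0846]
lip 39 [ 0.6921 -0.1664  0.0727]
knob 41 [ 0.6118 -0.2591  0.1161]
knob ray [ 0.6089292  -0.25711645  0.118     ]
```

```bash
cat > go.py <<'E'
from h import *
import sys
# args: waypoints x,y,z[,ydir_deg] -> shifts (cm, tool axes) from the present pose
s=bot.read_state(); M=rot(s["tcp_rot"]); p=np.array(s["tool_pos"])
print("t",round(float(s["time"]),1),"p",p.round(4),"ydir",np.degrees(np.arctan2(M[1,1],M[0,1])).round(1),"q",np.array(s["q"]).round(2),"w",round(s["width"],3),"F",np.array(s["wrist_force"]).round(1))
for a in sys.argv[1:]:
    w=[float(v) for v in a.split(",")]; d=M.T@(np.array(w[:3])-p)*100
    t=0
    if len(w)>3: t=-(w[3]-np.degrees(np.arctan2(M[1,1],M[0,1])))
    print(a,"->",d.round(2),"twist",round((t+90)%180-90,1))
E
python3 go.py .459,.321,.23 .459,.321,.052
```

```text
t 0.1 p [0.2165 0.6387 0.2301] ydir 71.3 q [ 1.21  0.26  1.61  0.    1.27 -0.04] w 0.999 F [-0.1 -0.3  0.5]
.459,.321,.23 -> [-33.17 -22.3    0.05] twist 0
.459,.321,.052 -> [-33.17 -22.26  17.85] twist 0
```

step_arm --pt "8.5 -3 -2 0 0" --pt "8.5 -7 -4.7 0 0" --pt "8.5 -11 -7.4 0 0" --pt "8.5 -15 -10 0 0" --pt "8.5 -19 -12.7 0 0" --pt "8.5 -23 -15.4 0 0" --pt "8.5 -27 -18.1 0 0" --pt "7 -30.5 -20.5 0 0" --pt "6 -33.2 -22.3 0 0" --pt "6 -33.2 -22.3 3 0" --pt "6 -33.2 -22.3 6 0" --pt "6 -33.2 -22.3 6 0" --force 40

```text
time: 1.3
tool_pos: [0.4564, 0.3188, 0.1661]
tcp_rot: [-0.511, -3.092, 0.01]
wrist_force: [-0.7, 1.3, -1.6]
width: 0.704
grip_force: 0.0
```

```bash
cat > look.py <<'E'
from m import *
import sys
n=sys.argv[1]; im,d=snap("top",n); caps(cloud("top",d),im)
E
python3 look.py b; python3 go.py .459,.321,.052; python3 - <<'E'
from h import *
im,d=snap("side","b")
c=np.hstack([cv2.resize(cv2.imread("pics/b_top.png")[180:330,90:240],(400,400)),cv2.resize(im[130:280,150:300,::-1],(400,400))]);cv2.imwrite("pics/crop2.png",c)
E
```

```text
cap px [177. 232.] area 139 mean [0.524  0.2108 0.0866] mid [0.5245 0.212  0.0863] ext [0.034 0.034 0.016] 
cap px [183. 276.] area 146 mean [0.4132 0.1936 0.0863] mid [0.4136 0.1945 0.0863] ext [0.031 0.033 0.016] 
cap px [379. 278.] area 147 mean [ 0.4039 -0.2985  0.0872] mid [ 0.404  -0.2985  0.086 ] ext [0.03  0.032 0.016] 
cap px [192. 321.] area 148 mean [0.303  0.1688 0.0866] mid [0.303  0.1696 0.0874] ext [0.032 0.033 0.014] green
t 1.4 p [0.4575 0.32   0.1686] ydir 71.3 q [ 0.57  0.1   1.92  0.    1.13 -0.68] w 0.703 F [-0.1 -1.1  0.3]
.459,.321,.052 -> [-0.15  0.2  11.65] twist 0
```

View pics/crop2.png

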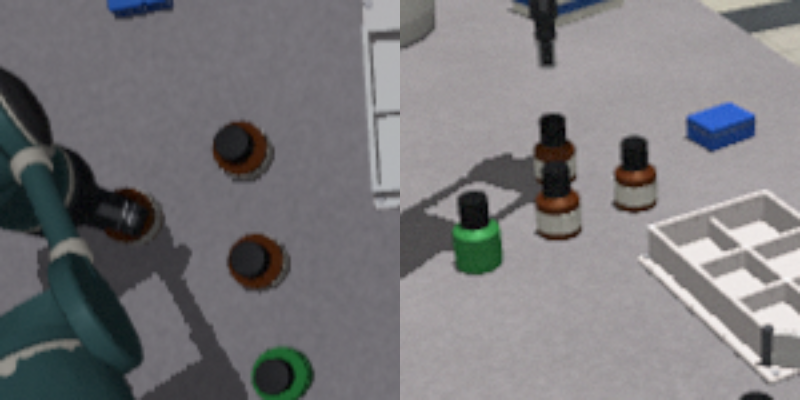

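Crop 2 shows the gripper directly over the amber bottle A (left half, (130,210)). The green one at (275,375) is well clear. Descending.

step_arm --pt "6 -0.1 0.2 3 0" --pt "6 -0.1 0.2 6 0" --pt "6 -0.1 0.2 9 0" --pt "6 -0.1 0.2 11 0" --pt "6 -0.1 0.2 11.6 0" --pt "6 -0.1 0.2 11.6 0" --pt "3 -0.1 0.2 11.6 0" --pt "2.5 -0.1 0.2 11.6 0" --pt "2.5 -0.1 0.2 11.6 0" --pt "2.5 -0.1 0.2 11.6 0" --pt "2.5 -0.1 0.2 11.6 0" --pt "2.5 -0.1 0.2 9 0" --pt "2.5 -0.1 0.2 5.5 0" --pt "2.5 -0.1 0.2 2 0" --pt "2.5 -0.1 0.2 -1 0" --pt "2.5 -0.1 0.2 -2 0" --pt "2.5 -0.1 0.2 -2 0" --force 40

```text
time: 3.1
tool_pos: [0.4622, 0.3237, 0.1933]
tcp_rot: [0.511, 3.097, 0.004]
wrist_force: [-0.5, 1.2, -1.7]
width: 0.389
grip_force: 40.0
```

```bash
python3 go.py .519,.040,.19 .519,.040,.0615
```

```text
t 3.1 p [0.4622 0.3237 0.1933] ydir 71.3 q [ 0.57  0.08  1.89 -0.    1.17 -0.68] w 0.389 F [-0.5  1.2 -1.7]
.519,.040,.19 -> [-14.49 -25.05   0.28] twist 0
.519,.040,.0615 -> [-14.45 -25.09  13.13] twist 0
```

step_arm --pt "2.5 -1 -2 0 0" --pt "2.5 -3 -5 0 0" --pt "2.5 -4.6 -8 0 0" --pt "2.5 -6.4 -11 0 0" --pt "2.5 -8.1 -14 0 0" --pt "2.5 -9.9 -17 0 0" --pt "2.5 -11.6 -20 0 0" --pt "2.5 -13.4 -23 0 0" --pt "2.5 -14.2 -24.6 0 0" --pt "2.5 -14.5 -25.1 0 0" --pt "2.5 -14.5 -25.1 0 0" --pt "2.5 -14.5 -25.1 0 0" --pt "2.5 -14.5 -25.1 0 0"

```text
time: 4.4
tool_pos: [0.5174, 0.0399, 0.1908]
tcp_rot: [-0.509, -3.099, -0.0]
wrist_force: [0.2, -0.1, -0.3]
width: 0.39
grip_force: 40.1
```

```bash
python3 go.py .519,.040,.0615
```

```text
t 4.4 p [0.5174 0.0399 0.1908] ydir 71.3 q [ 0.03 -0.    1.98  0.    1.16 -1.22] w 0.39 F [ 0.2 -0.1 -0.3]
.519,.040,.0615 -> [-0.16  0.06 12.93] twist 0
```

step_arm --pt "2.5 -0.2 0.1 2 0" --pt "2.5 -0.2 0.1 4.5 0" --pt "2.5 -0.2 0.1 7 0" --pt "2.5 -0.2 0.1 9.5 0" --pt "2.5 -0.2 0.1 11.5 0" --pt "2.5 -0.2 0.1 12.4 0" --pt "2.5 -0.2 0.1 12.9 0" --pt "2.5 -0.2 0.1 12.9 0" --pt "2.5 -0.2 0.1 12.9 0" --pt "2.5 -0.2 0.1 12.9 0"

```text
time: 5.4
tool_pos: [0.5209, 0.0399, 0.0653]
tcp_rot: [0.509, 3.099, 0.001]
wrist_force: [-6.4, -0.1, 12.9]
width: 0.387
grip_force: 42.2
```

step_arm --pt "4 0 0 0 0" --pt "6 0 0 0 0" --pt "6 0 0 0 0" --pt "6 0 0 0 0" --pt "6 0 0 -3 0" --pt "6 0 0 -7 0" --pt "6 0 0 -11 0" --pt "6 0 0 -13 0" --pt "6 0 0 -13 0" --pt "6 0 0 -13 0"

```text
time: 6.4
tool_pos: [0.52, 0.0391, 0.1921]
tcp_rot: [0.511, 3.1, 0.0]
wrist_force: [0.2, -0.2, -0.3]
width: 0.707
grip_force: 0.0
```

```bash
python3 look.py c;  python3 go.py .524,.212,.17
```

```text
cap px [177. 232.] area 137 mean [0.5242 0.2113 0.0862] mid [0.525  0.2116 0.087 ] ext [0.034 0.033 0.017] 
cap px [181. 276.] area 107 mean [0.4137 0.1975 0.0865] mid [0.4135 0.1985 0.0868] ext [0.03  0.026 0.013] 
cap px [379. 278.] area 142 mean [ 0.4041 -0.299   0.0869] mid [ 0.4041 -0.2989  0.0865] ext [0.03  0.032 0.015] 
cap px [189. 322.] area 62 mean [0.3001 0.1763 0.0869] mid [0.3006 0.1767 0.0871] ext [0.027 0.018 0.014] green
t 6.5 p [0.5191 0.0391 0.1909] ydir 71.3 q [ 0.03  0.    1.97 -0.    1.17 -1.22] w 0.703 F [ 0.4 -0.6 -0.5]
.524,.212,.17 -> [ 5.09 16.53  2.09] twist 0
```

```bash
python3 - <<'E'
from h import *
im,d=snap("side","c"); P=cloud("side",d)
m=(abs(P[...,0]-.519)<.03)&(abs(P[...,1]-.04)<.03)&(P[...,2]>.05)&(P[...,2]<.13)
q=P[m]; print(len(q),q[:,2].max(),q.min(0),q.max(0))
cv2.imwrite("pics/crop3.png",cv2.resize(im[150:290,200:370,::-1],(700,576)))
E
```

```text
255 0.09948006032147516 [0.4915556  0.01436695 0.05035638] [0.54321627 0.0635434  0.09948006]
```

View pics/crop3.png

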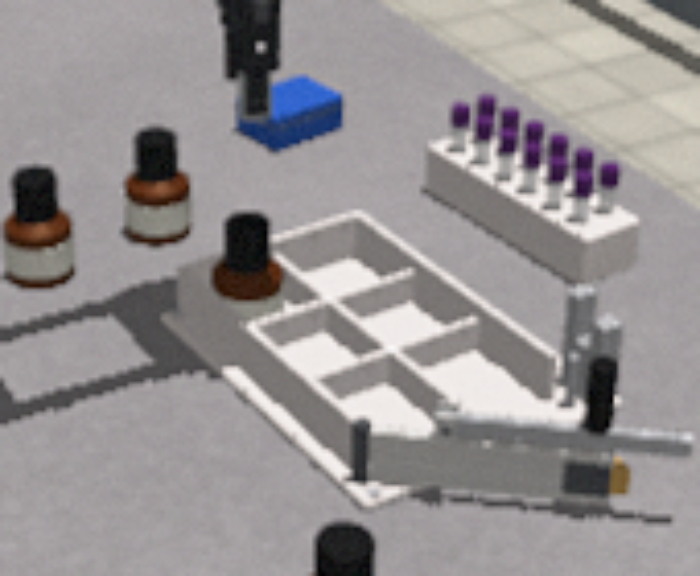

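The first bottle stands upright in the back-left compartment, with its cap at crop (246,240). On to the bottle at (0.524, 0.212).

step_arm --pt "6 1 3 0 0" --pt "6 2 6.5 1 0" --pt "6 3 10 2 0" --pt "6 4 13.5 2 0" --pt "6 4.8 15.8 2 0" --pt "6 5.1 16.5 2 0" --pt "6 5.1 16.5 2 0" --pt "6 5.1 16.5 2 0"

```text
time: 7.3
tool_pos: [0.5241, 0.2108, 0.1711]
tcp_rot: [-0.511, -3.098, 0.003]
wrist_force: [0.8, 0.3, -0.3]
width: 0.706
grip_force: 0.0
```

```bash
python3 go.py .5242,.2115,.052
```

```text
t 7.3 p [0.5241 0.2108 0.1711] ydir 71.3 q [ 0.34  0.1   1.91 -0.    1.13 -0.91] w 0.706 F [ 0.8  0.3 -0.3]
.5242,.2115,.052 -> [-1.000e-02  9.000e-02  1.191e+01] twist 0
```

step_arm --pt "6 0 0.1 3 0" --pt "6 0 0.1 6 0" --pt "6 0 0.1 9 0" --pt "6 0 0.1 11 0" --pt "6 0 0.1 11.9 0" --pt "6 0 0.1 11.9 0" --pt "6 0 0.1 11.9 0" --pt "3 0 0.1 11.9 0" --pt "2.5 0 0.1 11.9 0" --pt "2.5 0 0.1 11.9 0" --pt "2.5 0 0.1 11.9 0" --pt "2.5 0 0.1 11.9 0"

```text
time: 8.5
tool_pos: [0.5263, 0.2131, 0.0549]
tcp_rot: [0.51, 3.097, 0.002]
wrist_force: [-0.6, -1.6, 6.5]
width: 0.389
grip_force: 39.5
```

```bash
python3 go.py .5242,.2115,.19 .599,.045,.19
```

```text
t 8.5 p [0.5263 0.2131 0.0549] ydir 71.3 q [ 0.34  0.23  1.99 -0.    0.91 -0.9 ] w 0.389 F [-0.6 -1.6  6.5]
.5242,.2115,.19 -> [  0.12  -0.2  -13.51] twist 0
.599,.045,.19 -> [-12.31 -13.57 -13.5 ] twist 0
```

step_arm --pt "2.5 0 0 -3 0" --pt "2.5 0 0 -6.5 0" --pt "2.5 0 0 -10 0" --pt "2.5 -1 -1 -13 0" --pt "2.5 -3 -3.5 -13.5 0" --pt "2.5 -5.5 -6 -13.5 0" --pt "2.5 -8 -8.8 -13.5 0" --pt "2.5 -10.5 -11.5 -13.5 0" --pt "2.5 -11.8 -13 -13.5 0" --pt "2.5 -12.3 -13.6 -13.5 0" --pt "2.5 -12.3 -13.6 -13.5 0" --pt "2.5 -12.3 -13.6 -13.5 0" --pt "2.5 -12.3 -13.6 -13.5 0"

```text
time: 9.8
tool_pos: [0.5973, 0.0457, 0.1881]
tcp_rot: [-0.509, -3.099, -0.0]
wrist_force: [1.0, 0.2, -1.0]
width: 0.393
grip_force: 40.3
```

```bash
python3 go.py .599,.045,.0635
```

```text
t 9.8 p [0.5973 0.0457 0.1881] ydir 71.4 q [ 0.03  0.15  1.82  0.    1.17 -1.21] w 0.393 F [ 1.   0.2 -1. ]
.599,.045,.0635 -> [-1.900e-01 -1.000e-02  1.246e+01] twist 0
```

step_arm --pt "2.5 -0.2 0 2 0" --pt "2.5 -0.2 0 4.5 0" --pt "2.5 -0.2 0 7 0" --pt "2.5 -0.2 0 9.5 0" --pt "2.5 -0.2 0 11.2 0" --pt "2.5 -0.2 0 12 0" --pt "2.5 -0.2 0 12.4 0" --pt "2.5 -0.2 0 12.4 0" --pt "2.5 -0.2 0 12.4 0" --pt "2.5 -0.2 0 12.4 0"

```text
time: 10.8
tool_pos: [0.6008, 0.0439, 0.0656]
tcp_rot: [0.511, 3.098, 0.001]
wrist_force: [-0.1, -0.3, -1.4]
width: 0.387
grip_force: 40.3
```

step_arm --pt "4 0 0 0 0" --pt "6 0 0 0 0" --pt "6 0 0 0 0" --pt "6 0 0 0 0" --pt "6 0 0 -3 0" --pt "6 0 0 -7 0" --pt "6 0 0 -11 0" --pt "6 0 0 -13 0" --pt "6 0 0 -13 0" --pt "6 0 0 -13 0"

```text
time: 11.8
tool_pos: [0.5998, 0.0437, 0.1943]
tcp_rot: [0.511, 3.099, 0.0]
wrist_force: [-0.1, -0.8, 0.4]
width: 0.706
grip_force: 0.0
```

```bash
python3 look.py d;  python3 go.py .4133,.194,.18
```

```text
cap px [243. 204.] area 100 mean [0.5954 0.0424 0.0925] mid [0.596  0.0432 0.0873] ext [0.029 0.029 0.017] 
cap px [183. 276.] area 144 mean [0.4134 0.1936 0.0867] mid [0.4134 0.1941 0.0871] ext [0.031 0.033 0.015] 
cap px [379. 278.] area 148 mean [ 0.4039 -0.2984  0.087 ] mid [ 0.4041 -0.2989  0.086 ] ext [0.03  0.033 0.016] 
t 11.8 p [0.5989 0.0437 0.193 ] ydir 71.3 q [ 0.03  0.15  1.81 -0.    1.18 -1.21] w 0.701 F [ 0.1  0.2 -0.5]
.4133,.194,.18 -> [22.4   8.27  1.33] twist 0
```

step_arm --pt "6 2.5 1 0 0" --pt "6 6 2.2 0 0" --pt "6 10 3.7 0 0" --pt "6 14 5.2 0.5 0" --pt "6 18 6.6 1 0" --pt "6 21 7.7 1.3 0" --pt "6 22.4 8.3 1.3 0" --pt "6 22.4 8.3 1.3 0" --pt "6 22.4 8.3 1.3 0" --pt "6 22.4 8.3 1.3 0"

```text
time: 12.85
tool_pos: [0.4154, 0.1937, 0.1812]
tcp_rot: [0.512, 3.099, -0.001]
wrist_force: [-0.6, -0.3, 0.4]
width: 0.705
grip_force: 0.0
```

```bash
python3 go.py .4135,.194,.057
```

```text
t 12.8 p [0.4154 0.1937 0.1812] ydir 71.2 q [ 0.38 -0.12  2.11 -0.    1.15 -0.86] w 0.705 F [-0.6 -0.3  0.4]
.4135,.194,.057 -> [ 0.19 -0.03 12.42] twist 0
```

step_arm --pt "6 0.1 0 3 0" --pt "6 0.1 0 6 0" --pt "6 0.1 0 9 0" --pt "6 0.1 0 11.4 0" --pt "6 0.1 0 12.4 0" --pt "6 0.1 0 12.4 0" --pt "6 0.1 0 12.4 0" --pt "3 0.1 0 12.4 0" --pt "2.5 0.1 0 12.4 0" --pt "2.5 0.1 0 12.4 0" --pt "2.5 0.1 0 12.4 0" --pt "2.5 0.1 0 12.4 0"

```text
time: 14.05
tool_pos: [0.4148, 0.1952, 0.0588]
tcp_rot: [0.51, 3.097, 0.002]
wrist_force: [0.8, 0.4, 6.3]
width: 0.384
grip_force: 39.5
```

```bash
python3 go.py .4135,.194,.19 .5245,-.040,.19
```

```text
t 14.1 p [0.4148 0.1952 0.0588] ydir 71.3 q [ 0.39  0.03  2.22 -0.    0.89 -0.86] w 0.384 F [0.8 0.4 6.3]
.4135,.194,.19 -> [  0.05  -0.13 -13.12] twist 0
.5245,-.040,.19 -> [-17.97 -18.73 -13.11] twist 0
```

step_arm --pt "2.5 0 0 -3 0" --pt "2.5 0 0 -6.5 0" --pt "2.5 0 0 -10 0" --pt "2.5 -1 -1 -13 0" --pt "2.5 -3 -3.2 -14 0" --pt "2.5 -5.6 -5.8 -14 0" --pt "2.5 -8.4 -8.8 -14 0" --pt "2.5 -11.2 -11.7 -14 0" --pt "2.5 -14 -14.6 -14 0" --pt "2.5 -16.5 -17.2 -14 0" --pt "2.5 -17.7 -18.4 -14 0" --pt "2.5 -18 -18.7 -14 0" --pt "2.5 -18 -18.7 -14 0" --pt "2.5 -18 -18.7 -14 0" --pt "2.5 -18 -18.7 -14 0"

```text
time: 15.55
tool_pos: [0.5232, -0.039, 0.1971]
tcp_rot: [-0.509, -3.1, -0.001]
wrist_force: [1.0, -0.4, -2.1]
width: 0.384
grip_force: 40.6
```

```bash
python3 go.py .5245,-.040,.067
```

```text
t 15.6 p [ 0.5232 -0.039   0.1971] ydir 71.4 q [-0.12  0.    1.96  0.    1.18 -1.37] w 0.384 F [ 1.  -0.4 -2.1]
.5245,-.040,.067 -> [-0.17 -0.06 13.01] twist 0
```

step_arm --pt "2.5 -0.1 -0.1 2 0" --pt "2.5 -0.1 -0.1 4.5 0" --pt "2.5 -0.1 -0.1 7 0" --pt "2.5 -0.1 -0.1 9.5 0" --pt "2.5 -0.1 -0.1 11.5 0" --pt "2.5 -0.1 -0.1 12.5 0" --pt "2.5 -0.1 -0.1 13 0" --pt "2.5 -0.1 -0.1 13 0" --pt "2.5 -0.1 -0.1 13 0" --pt "2.5 -0.1 -0.1 13 0"

```text
time: 16.55
tool_pos: [0.525, -0.0415, 0.0681]
tcp_rot: [0.51, 3.098, 0.0]
wrist_force: [-0.2, -0.9, -2.1]
width: 0.386
grip_force: 40.5
```

step_arm --pt "4 0 0 0 0" --pt "6 0 0 0 0" --pt "6 0 0 0 0" --pt "6 0 0 0 0" --pt "6 0 0 -3 0" --pt "6 0 0 -7 0" --pt "6 0 0 -11 0" --pt "6 0 0 -14 0" --pt "6 0 0 -14 0" --pt "6 0 0 -14 0"

```text
time: 17.55
tool_pos: [0.525, -0.0416, 0.2082]
tcp_rot: [0.511, 3.098, 0.0]
wrist_force: [-0.5, 0.7, -0.6]
width: 0.7
grip_force: 0.0
```

```bash
python3 look.py e;  python3 go.py .404,-.2987,.18
```

```text
cap px [277. 235.] area 45 mean [ 0.5135 -0.0451  0.092 ] mid [ 0.5141 -0.0445  0.0888] ext [0.015 0.026 0.014] 
cap px [379. 278.] area 144 mean [ 0.4041 -0.2988  0.087 ] mid [ 0.4041 -0.2988  0.0859] ext [0.03  0.032 0.016] 
cap px [192. 320.] area 146 mean [0.3031 0.1687 0.0869] mid [0.303  0.1691 0.0858] ext [0.032 0.033 0.016] green
t 17.6 p [ 0.5239 -0.0415  0.2066] ydir 71.3 q [-0.13 -0.    1.95 -0.    1.2  -1.37] w 0.7 F [-1.1  1.3 -0.4]
.404,-.2987,.18 -> [  3.1  -28.21   2.67] twist 0
```

step_arm --pt "6 0.3 -2.5 0 0" --pt "6 0.7 -6 0 0" --pt "6 1.1 -10 0 0" --pt "6 1.5 -14 0 0" --pt "6 2 -18 1 0" --pt "6 2.4 -22 2 0" --pt "6 2.8 -25.5 2.7 0" --pt "6 3.1 -27.6 2.7 0" --pt "6 3.1 -28.2 2.7 0" --pt "6 3.1 -28.2 2.7 0" --pt "6 3.1 -28.2 2.7 0" --pt "6 3.1 -28.2 2.7 0"

```text
time: 18.8
tool_pos: [0.4049, -0.2976, 0.18]
tcp_rot: [-0.509, -3.1, -0.001]
wrist_force: [-0.1, -0.2, 0.2]
width: 0.702
grip_force: 0.0
```

```bash
python3 go.py .4042,-.2987,.057
```

```text
t 18.8 p [ 0.4049 -0.2976  0.18  ] ydir 71.4 q [-0.68 -0.02  2.02  0.    1.14 -1.93] w 0.702 F [-0.1 -0.2  0.2]
.4042,-.2987,.057 -> [ 0.03 -0.14 12.3 ] twist 0
```

step_arm --pt "6 0 -0.1 3 0" --pt "6 0 -0.1 6 0" --pt "6 0 -0.1 9 0" --pt "6 0 -0.1 11.4 0" --pt "6 0 -0.1 12.3 0" --pt "6 0 -0.1 12.3 0" --pt "6 0 -0.1 12.3 0" --pt "3 0 -0.1 12.3 0" --pt "2.5 0 -0.1 12.3 0" --pt "2.5 0 -0.1 12.3 0" --pt "2.5 0 -0.1 12.3 0" --pt "2.5 0 -0.1 12.3 0"

```text
time: 20.0
tool_pos: [0.4054, -0.3004, 0.0589]
tcp_rot: [0.511, 3.097, -0.002]
wrist_force: [-0.3, 0.7, 6.2]
width: 0.385
grip_force: 39.3
```

```bash
python3 go.py .604,-.035,.20
```

```text
t 20.0 p [ 0.4054 -0.3004  0.0589] ydir 71.3 q [-0.69  0.12  2.12  0.    0.9  -1.93] w 0.385 F [-0.3  0.7  6.2]
.604,-.035,.20 -> [-10.32  31.5  -14.1 ] twist 0
```

step_arm --pt "2.5 0 0 -3 0" --pt "2.5 0 0 -6.5 0" --pt "2.5 0 0 -10 0" --pt "2.5 0 0 -13 0" --pt "2.5 -0.6 2 -15 0" --pt "2.5 -1.6 5 -15 0" --pt "2.5 -2.6 8 -15 0" --pt "2.5 -3.6 11 -15 0" --pt "2.5 -4.6 14 -15 0" --pt "2.5 -5.6 17 -15 0" --pt "2.5 -6.6 20 -15 0" --pt "2.5 -7.5 23 -15 0" --pt "2.5 -8.5 26 -15 0" --pt "2.5 -9.5 29 -15 0" --pt "2.5 -10.1 30.8 -15 0" --pt "2.5 -10.3 31.5 -14 0" --pt "2.5 -10.3 31.5 -14 0" --pt "2.5 -10.3 31.5 -14 0" --pt "2.5 -10.3 31.5 -14 0"

```text
time: 21.9
tool_pos: [0.6021, -0.0355, 0.197]
tcp_rot: [-0.513, -3.099, 0.001]
wrist_force: [-0.0, 0.4, -2.1]
width: 0.385
grip_force: 40.5
```

```bash
python3 go.py .604,-.035,.067
```

```text
t 21.9 p [ 0.6021 -0.0355  0.197 ] ydir 71.2 q [-0.1   0.15  1.8  -0.    1.19 -1.34] w 0.385 F [-0.   0.4 -2.1]
.604,-.035,.067 -> [-0.18  0.11 13.  ] twist 0
```

step_arm --pt "2.5 -0.1 0.1 2 0" --pt "2.5 -0.1 0.1 4.5 0" --pt "2.5 -0.1 0.1 7 0" --pt "2.5 -0.1 0.1 9.5 0" --pt "2.5 -0.1 0.1 11.5 0" --pt "2.5 -0.1 0.1 12.5 0" --pt "2.5 -0.1 0.1 13 0" --pt "2.5 -0.1 0.1 13 0" --pt "2.5 -0.1 0.1 13 0" --pt "2.5 -0.1 0.1 13 0"

```text
time: 22.9
tool_pos: [0.605, -0.0339, 0.0685]
tcp_rot: [0.511, 3.098, 0.0]
wrist_force: [0.6, -0.2, -1.9]
width: 0.383
grip_force: 39.7
```

step_arm --pt "4 0 0 0 0" --pt "6 0 0 0 0" --pt "6 0 0 0 0" --pt "6 0 0 0 0" --pt "6 0 0 -3 0" --pt "6 0 0 -7 0" --pt "6 0 0 -11 0" --pt "6 0 0 -14 0" --pt "6 0 -4 -14 0" --pt "6 0 -8 -14 0" --pt "6 0 -12 -14 0" --pt "6 0 -16 -14 0" --pt "6 0 -20 -14 0" --pt "6 0 -24 -14 0" --pt "6 0 -28 -14 0" --pt "6 0 -28 -14 0"

```text
time: 24.5
tool_pos: [0.5127, -0.3032, 0.2074]
tcp_rot: [0.518, 3.099, -0.003]
wrist_force: [-0.4, -0.5, -0.7]
width: 0.706
grip_force: 0.0
```

```bash
python3 look.py f;  python3 - <<'E'
from h import *
f=np.load("f_top.npz");P=f["P"];im=f["im"]
for r in ((340,380,175,220),):
    s=P[r[2]:r[3],r[0]:r[1]].reshape(-1,3); q=s[(s[:,2]>.105)&(s[:,2]<.125)]; print("knob",len(q),q.mean(0).round(4) if len(q) else 0)
i2,d=snap("side","f")
c=np.hstack([cv2.resize(im[150:270,210:390,::-1],(420,280*1)),cv2.resize(i2[150:280,220:400,::-1],(380,280))]);cv2.imwrite("pics/crop4.png",c)
E
python3 go.py
```

```text
cap px [273. 202.] area 78 mean [ 0.5992 -0.0356  0.092 ] mid [ 0.6018 -0.0349  0.0871] ext [0.032 0.031 0.018] 
cap px [243. 204.] area 106 mean [0.5962 0.0424 0.0924] mid [0.5978 0.0422 0.087 ] ext [0.032 0.032 0.018] 
cap px [276. 230.] area 60 mean [ 0.526 -0.041  0.093] mid [ 0.527  -0.0409  0.0917] ext [0.026 0.028 0.008] 
cap px [245. 235.] area 103 mean [0.5156 0.0363 0.0918] mid [0.5171 0.0378 0.087 ] ext [0.032 0.033 0.018] 
cap px [192. 321.] area 145 mean [0.3029 0.1688 0.0871] mid [0.303  0.1695 0.0866] ext [0.032 0.033 0.017] green
knob 43 [ 0.6115 -0.259   0.1165]
t 24.6 p [ 0.5138 -0.2997  0.2072] ydir 71.1 q [-0.57  0.13  1.81  0.    1.2  -1.81] w 0.704 F [-0.1  0.7  0.1]
```

View pics/crop4.png

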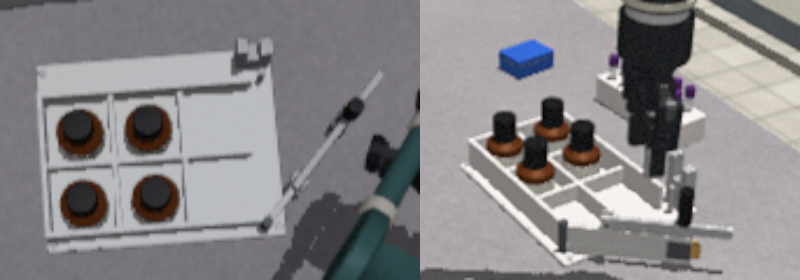

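All four bottles stand upright in separate compartments (left half: caps at (80,130), (148,120), (83,200), (155,193)). The gate hasn't moved. Next is the knob.

```bash
cat > gate.py <<'E'
from h import *
import sys
x=np.load("tray.npy"); cs,s=np.cos(x[2]),np.sin(x[2]); H=x[:2]+np.array([cs*-.085+s*.126, s*-.085-cs*.126])
st=bot.read_state(); M=rot(st["tcp_rot"]); p=np.array(st["tool_pos"]); yd=np.degrees(np.arctan2(M[1,1],M[0,1]))
print("t",round(float(st["time"]),1),"p",p.round(4),"yd",yd.round(1),"w",round(st["width"],3),"F",np.array(st["wrist_force"]).round(1),"g now",round(x[2]-np.arctan2(p[1]-H[1],p[0]-H[0]),3),"r",np.hypot(*(p[:2]-H)).round(4))
for a in sys.argv[1:]:
    g,b,up=[float(v) for v in a.split(",")]; r=.055+.095*np.cos(b)-.04*np.sin(b); z=.061+.095*np.sin(b)+.04*np.cos(b)-.019+up
    t=x[2]-g; w=np.array([H[0]+r*np.cos(t),H[1]+r*np.sin(t),z]); tw=-((np.degrees(t)+90)-yd)
    print(a,w.round(4),"->",(M.T@(w-p)*100).round(2),"tw",round((tw+90)%180-90,1))
E
python3 gate.py 0.7,0,0.1 .7,0,0; python3 go.py .61,-.258,.182,53.5
```

```text
t 24.6 p [ 0.5138 -0.2997  0.2072] yd 71.1 w 0.704 F [-0.1  0.7  0.1] g now 1.438 r 0.1337
0.7,0,0.1 [ 0.6083 -0.2576  0.182 ] -> [-7.58  7.04  2.52] tw 17.5
.7,0,0 [ 0.6083 -0.2576  0.082 ] -> [-7.58  7.03 12.52] tw 17.5
t 24.6 p [ 0.5138 -0.2997  0.2072] ydir 71.1 q [-0.57  0.13  1.81  0.    1.2  -1.81] w 0.704 F [-0.1  0.7  0.1]
.61,-.258,.182,53.5 -> [-7.75  7.05  2.52] twist 17.6
```

step_arm --pt "4 -2 2 0 5" --pt "4 -5 4.5 1 11" --pt "4 -7.3 6.7 2 16" --pt "4 -7.7 7 2.5 17.5" --pt "4 -7.7 7 2.5 17.5" --pt "4 -7.7 7 2.5 17.5" --pt "4 -7.7 7 2.5 17.5" --force 30

```text
time: 25.3
tool_pos: [0.6095, -0.2571, 0.1828]
tcp_rot: [0.975, 2.986, -0.0]
wrist_force: [0.4, 0.7, -0.7]
width: 0.468
grip_force: 0.0
```

```bash
python3 go.py .61,-.258,.082,53.5
```

```text
t 25.3 p [ 0.6095 -0.2571  0.1828] ydir 53.8 q [-0.44  0.27  1.69 -0.    1.18 -1.38] w 0.468 F [ 0.4  0.7 -0.7]
.61,-.258,.082,53.5 -> [-0.09 -0.04 10.08] twist 0.3
```

step_arm --pt "4 0 0 2.5 0" --pt "4 0 0 5.5 0" --pt "4 0 0 8.5 0" --pt "4 0 0 10 0" --pt "4 0 0 10 0" --pt "4 0 0 10 0" --pt "1 0 0 10 0" --pt "1 0 0 10 0" --pt "1 0 0 10 0" --pt "1 0 0 10 0" --pt "1 0 0 10 0"

```text
time: 26.4
tool_pos: [0.6113, -0.2581, 0.0847]
tcp_rot: [0.975, 2.982, -0.001]
wrist_force: [-0.5, 0.1, 7.1]
width: 0.197
grip_force: 29.6
```

```bash
python3 gate.py .7,0,0 .7,.15,0 .7,.3,0
```

```text
t 26.4 p [ 0.6113 -0.2581  0.0847] yd 53.8 w 0.197 F [-0.5  0.1  7.1] g now 0.691 r 0.1527
.7,0,0 [ 0.6083 -0.2576  0.082 ] -> [ 0.28 -0.14  0.27] tw 0.2
.7,.15,0 [ 0.6026 -0.2534  0.0957] -> [ 0.97 -0.13 -1.11] tw 0.2
.7,.3,0 [ 0.5954 -0.248   0.1083] -> [ 1.87 -0.13 -2.37] tw 0.2
```

step_arm --pt "1 0.2 0 -0.5 0" --pt "1 0.5 0 -1 0" --pt "1 0.8 0 -1.4 0" --pt "1 1.1 0 -1.9 0" --pt "1 1.4 0 -2.3 0" --pt "1 1.6 0 -2.6 0" --pt "1 1.6 0 -2.6 0" --pt "1 1.6 0 -2.6 0"

```text
time: 27.2
tool_pos: [0.5967, -0.2478, 0.1083]
tcp_rot: [-0.977, -2.986, -0.0]
wrist_force: [3.0, -1.5, -0.4]
width: 0.203
grip_force: 30.5
```

```bash
python3 - <<'E'
from h import *
im,d=snap("side","g")
cv2.imwrite("pics/crop5.png",cv2.resize(im[170:280,270:400,::-1],(700,592),interpolation=cv2.INTER_CUBIC))
E
python3 gate.py .69,.3,0 .6,.3,0 .5,.3,0 .4,.3,0 .3,.3,0 .2,.3,0 .15,.3,0
```

```text
t 27.2 p [ 0.5967 -0.2478  0.1083] yd 53.8 w 0.199 F [ 3.2 -1.4 -0.2] g now 0.693 r 0.1349
.69,.3,0 [ 0.5962 -0.2469  0.1083] -> [ 0.09  0.03 -0.  ] tw -0.4
.6,.3,0 [ 0.6028 -0.2369  0.1083] -> [ 0.16  1.24 -0.  ] tw -5.6
.5,.3,0 [ 0.609  -0.225   0.1083] -> [ 0.35  2.56 -0.  ] tw -11.3
.4,.3,0 [ 0.614  -0.2126  0.1083] -> [ 0.68  3.86 -0.  ] tw -17.0
.3,.3,0 [ 0.6178 -0.1998  0.1083] -> [ 1.14  5.12 -0.  ] tw -22.7
.2,.3,0 [ 0.6203 -0.1866  0.1083] -> [ 1.71  6.33 -0.  ] tw -28.5
.15,.3,0 [ 0.621  -0.18    0.1083] -> [ 2.05  6.91 -0.  ] tw -31.3
```

View pics/crop5.png

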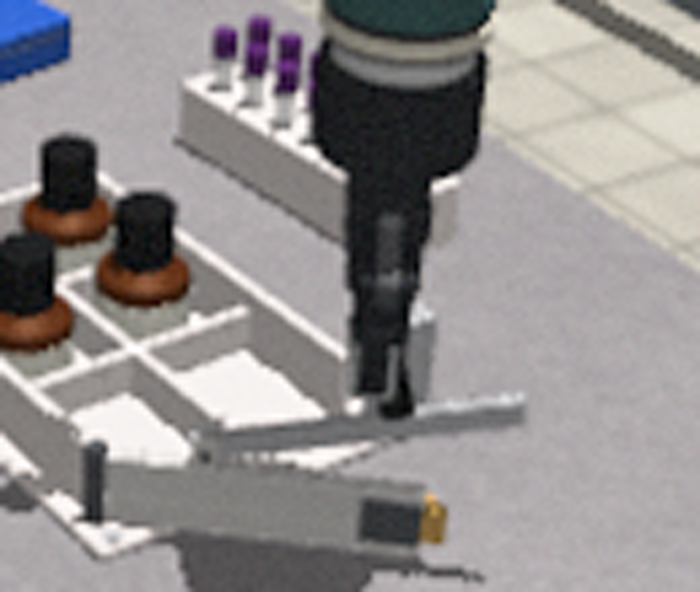

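The crop shows the bar tilted up to about 0.3 rad, with the knob held at (390,395). Swinging the gate.

step_arm --pt "1 0 0.6 0 -3" --pt "1 0.1 1.2 0 -5.6" --pt "1 0.2 1.9 0 -8.5" --pt "1 0.3 2.5 0 -11.3" --pt "1 0.45 3.2 0 -14.2" --pt "1 0.6 3.8 0 -17" --pt "1 0.8 4.5 0 -20" --pt "1 1.05 5.1 0 -22.7" --pt "1 1.3 5.7 0 -25.6" --pt "1 1.6 6.3 0 -28.5" --pt "1 1.6 6.3 0 -28.5" --pt "1 1.6 6.3 0 -28.5"

```text
time: 28.45
tool_pos: [0.6234, -0.1878, 0.1094]
tcp_rot: [0.21, 3.13, -0.001]
wrist_force: [7.0, -1.1, -0.5]
width: 0.203
grip_force: 30.2
```

```bash
python3 gate.py .2,.3,0 .15,.3,0 .1,.3,0 .05,.3,0 0,.3,0 -.02,.3,0;python3 - <<'E'
from h import *
snap("top","g2"); im,d=snap("side","g2")
cv2.imwrite("pics/crop6.png",cv2.resize(im[170:280,270:400,::-1],(700,592),interpolation=cv2.INTER_CUBIC))
E
```

```text
t 28.4 p [ 0.6234 -0.1878  0.1094] yd 82.3 w 0.203 F [ 7.  -1.1 -0.5] g now 0.206 r 0.1372
.2,.3,0 [ 0.6203 -0.1866  0.1083] -> [0.33 0.08 0.11] tw 0.1
.15,.3,0 [ 0.621  -0.18    0.1083] -> [0.34 0.75 0.11] tw -2.8
.1,.3,0 [ 0.6214 -0.1733  0.1083] -> [0.39 1.42 0.11] tw -5.7
.05,.3,0 [ 0.6215 -0.1666  0.1083] -> [0.48 2.08 0.1 ] tw -8.5
0,.3,0 [ 0.6212 -0.1599  0.1083] -> [0.59 2.74 0.1 ] tw -11.4
-.02,.3,0 [ 0.621  -0.1572  0.1083] -> [0.65 3.   0.1 ] tw -12.5
```

View pics/crop6.png

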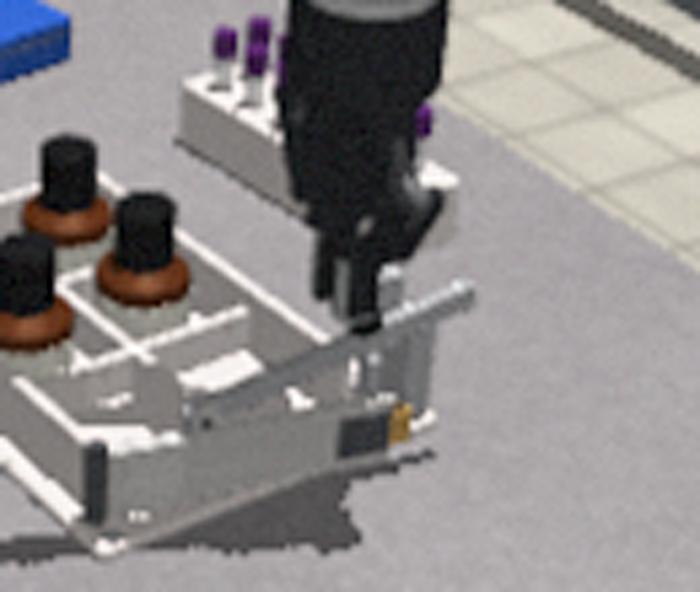

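step_arm --pt "1 0 0.4 0 -1.5" --pt "1 0 0.8 0 -3" --pt "1 0.05 1.2 0 -4.5" --pt "1 0.1 1.5 0 -6" --pt "1 0.15 1.8 0 -7.5" --pt "1 0.2 2.1 0 -8.5" --pt "1 0.2 2.4 0 -10" --pt "1 0.25 2.7 0 -11.3" --pt "1 0.25 2.9 0 -11.4" --pt "1 0.25 2.9 0 -11.4" --pt "1 0.25 2.9 0 -11.4"

```text
time: 29.65
tool_pos: [0.6246, -0.164, 0.11]
tcp_rot: [-0.101, 3.135, -0.014]
wrist_force: [4.7, -15.5, 0.2]
width: 0.203
grip_force: 30.2
```

```bash
python3 gate.py 0,.3,0; python3 - <<'E'
from h import *
snap("top","g3"); im,d=snap("side","g3")
cv2.imwrite("pics/crop7.png",cv2.resize(im[170:280,270:400,::-1],(700,592),interpolation=cv2.INTER_CUBIC))
E
```

```text
t 29.6 p [ 0.6246 -0.164   0.11  ] yd 93.7 w 0.203 F [  4.7 -15.5   0.2] g now 0.031 r 0.1371
0,.3,0 [ 0.6212 -0.1599  0.1083] -> [0.31 0.43 0.16] tw -0.0
```

View pics/crop7.png

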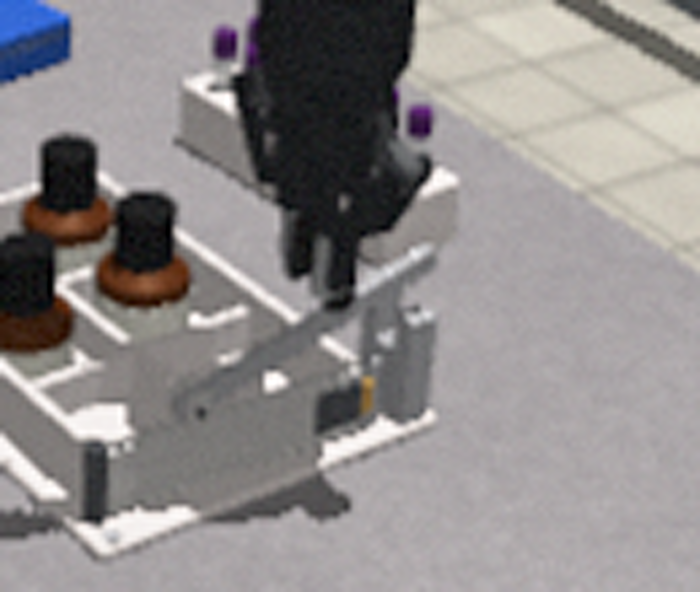

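step_arm --pt "1 0 0.1 0 0" --pt "1 0 0.2 0 0" --pt "1 0 0.3 0 0" --pt "1 0 0.3 0 0"

```text
time: 30.15
tool_pos: [0.6241, -0.1562, 0.1097]
tcp_rot: [-0.101, 3.136, -0.002]
wrist_force: [5.0, -1.1, 2.8]
width: 0.2
grip_force: 30.2
```

```bash
python3 gate.py 0,.3,0
```

```text
t 30.1 p [ 0.6241 -0.1562  0.1097] yd 93.7 w 0.2 F [ 5.  -1.1  2.8] g now -0.025 r 0.137
0,.3,0 [ 0.6212 -0.1599  0.1083] -> [ 0.31 -0.35  0.14] tw -0.0
```

step_arm --pt "1 0 0.15 0 0" --pt "1 0 0.3 0 0" --pt "1 0 0.3 0 0" --pt "1 0 0.3 0 0"

```text
time: 30.55
tool_pos: [0.6239, -0.156, 0.1098]
tcp_rot: [-0.102, 3.136, -0.009]
wrist_force: [4.4, -10.5, 1.3]
width: 0.204
grip_force: 30.4
```

```bash
python3 gate.py 0,.3,0 0,.15,0 0,0,0 ; python3 - <<'E'
from h import *
im,d=snap("top","g4"); i2,d2=snap("side","g4")
cv2.imwrite("pics/crop8.png",np.hstack([cv2.resize(im[150:270,270:370,::-1],(400,480),interpolation=cv2.INTER_CUBIC),cv2.resize(i2[190:270,290:357,::-1],(400,480),interpolation=cv2.INTER_CUBIC)]))
E
```

```text
t 30.6 p [ 0.6239 -0.156   0.1098] yd 93.7 w 0.204 F [  4.4 -10.5   1.3] g now -0.027 r 0.1369
0,.3,0 [ 0.6212 -0.1599  0.1083] -> [ 0.29 -0.37  0.16] tw 0.0
0,.15,0 [ 0.6302 -0.1593  0.0957] -> [-0.6  -0.37  1.41] tw 0.0
0,0,0 [ 0.6373 -0.1589  0.082 ] -> [-1.3  -0.36  2.79] tw 0.0
```

View pics/crop8.png

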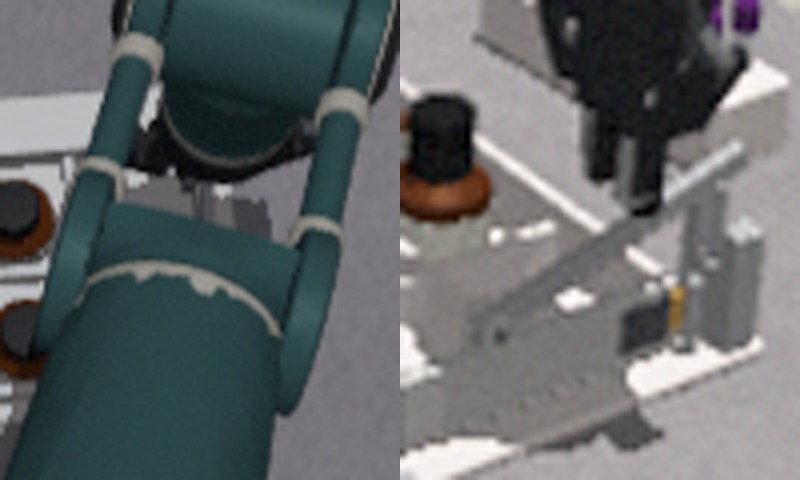

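step_arm --pt "1 0 -0.2 0 0" --pt "1 -0.3 -0.2 0.5 0" --pt "1 -0.6 -0.2 1 0" --pt "1 -0.9 -0.2 1.5 0" --pt "1 -1.2 -0.2 2 0" --pt "1 -1.4 -0.2 2.3 0" --pt "1 -1.4 -0.2 2.3 0" --pt "1 -1.4 -0.2 2.3 0"

```text
time: 31.45
tool_pos: [0.6379, -0.1551, 0.0864]
tcp_rot: [-0.1, 3.137, -0.004]
wrist_force: [5.0, -5.1, 3.3]
width: 0.198
grip_force: 30.6
```

```bash
python3 gate.py 0,0,0
```

```text
t 31.4 p [ 0.6379 -0.1551  0.0864] yd 93.7 w 0.198 F [ 5.  -5.1  3.3] g now -0.025 r 0.151
0,0,0 [ 0.6373 -0.1589  0.082 ] -> [ 0.09 -0.37  0.45] tw -0.0
```

Now release slowly (opening to 4 cm) and rise straight up, then clear the view.

step_arm --pt "2 0 0 0 0" --pt "3 0 0 0 0" --pt "4.5 0 0 0 0" --pt "4.5 0 0 0 0" --pt "4.5 0 0 0 0" --pt "4.5 0 0 -2 0" --pt "4.5 0 0 -5 0" --pt "4.5 0 0 -8.5 0" --pt "4.5 0 0 -12 0" --pt "4.5 2 -3 -12 0" --pt "4.5 4 -7 -12 0" --pt "4.5 6 -11 -12 0" --pt "4.5 8 -15 -12 0" --pt "4.5 10 -19 -12 0" --pt "4.5 10 -22 -12 0" --pt "4.5 10 -22 -12 0"

```text
time: 33.05
tool_pos: [0.5495, -0.3834, 0.2051]
tcp_rot: [0.094, -3.14, 0.002]
wrist_force: [0.3, 0.9, 0.3]
width: 0.527
grip_force: 0.0
```

```bash
python3 look.py z; python3 - <<'E'
from h import *
f=np.load("z_top.npz");im=f["im"];i2,d2=snap("side","z")
P=cloud("side",d2)
for n,Q in(("top",f["P"]),("side",P)):
    m=(abs(Q[...,0]-.638)<.03)&(abs(Q[...,1]+.156)<.02)&(Q[...,2]>.1)&(Q[...,2]<.14); q=Q[m]; print(n,len(q),q.max(0).round(4),q.mean(0).round(4)) if len(q) else print(n,0)
cv2.imwrite("pics/crop9.png",np.hstack([cv2.resize(im[150:270,220:340,::-1],(390,480),interpolation=cv2.INTER_CUBIC),cv2.resize(i2[190:270,290:357,::-1],(400,480),interpolation=cv2.INTER_CUBIC)]))
E
```

```text
cap px [274. 202.] area 73 mean [ 0.5997 -0.0367  0.0917] mid [ 0.6016 -0.0362  0.0872] ext [0.032 0.029 0.017] 
cap px [243. 203.] area 94 mean [0.5967 0.0419 0.0924] mid [0.5977 0.0419 0.0872] ext [0.032 0.031 0.018] 
cap px [276. 233.] area 87 mean [ 0.5206 -0.0421  0.0925] mid [ 0.522  -0.0421  0.087 ] ext [0.031 0.03  0.017] 
cap px [245. 235.] area 95 mean [0.5154 0.0357 0.0922] mid [0.5172 0.0365 0.087 ] ext [0.033 0.031 0.018] 
cap px [192. 320.] area 146 mean [0.3031 0.1685 0.0869] mid [0.3031 0.1694 0.0865] ext [0.032 0.034 0.016] green
top 44 [ 0.6531 -0.149   0.1239] [ 0.6427 -0.1567  0.1159]
side 51 [ 0.6524 -0.1487  0.1202] [ 0.6424 -0.158   0.112 ]
```

View pics/crop9.png

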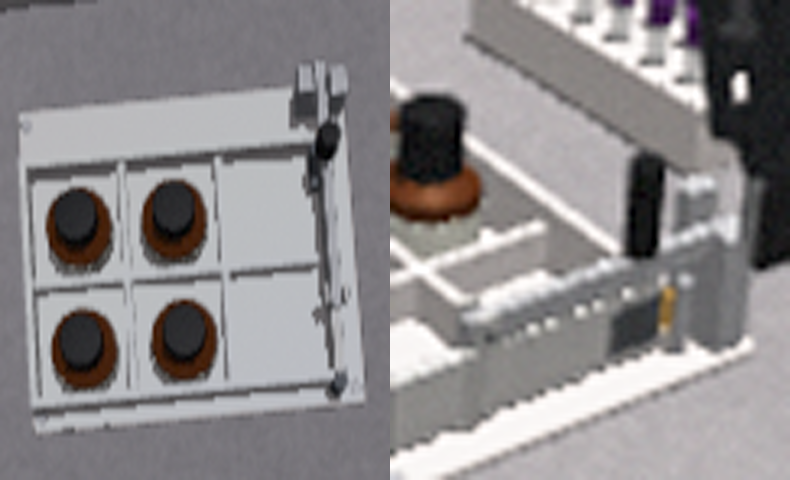

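The bar lies between the keeper lips (left half, (318,80)), parallel to the gate, and all bottles are standing. One numeric check that the bar is level before handing in.

```bash
python3 - <<'E'
from h import *
a=np.load("a_top.npz")["P"]; 
for n,H,ang in(("a_top",(.4876,-.1685),-.635),("z_top",(.4876,-.1685),.09),("z_side",(.4876,-.1685),.08)):
    P=np.load(n+".npz")["P"].reshape(-1,3); d=P[:,:2]-H; s=d@[np.cos(ang),np.sin(ang)]; t=d@[-np.sin(ang),np.cos(ang)]
    for lo,hi in((.05,.09),(.09,.13),(.165,.184),(.186,.21)):
        m=(s>lo)&(s<hi)&(abs(t)<.006)&(P[:,2]>.055)&(P[:,2]<.12); print(n,lo,m.sum(),np.median(P[m],0).round(4))
print(np.array(bot.read_state()["wrist_force"]).round(1))
E
```

```text
a_top 0.05 49 [ 0.5423 -0.2068  0.0671]
a_top 0.09 47 [ 0.5786 -0.2318  0.0666]
a_top 0.165 9 [ 0.6323 -0.275   0.0661]
a_top 0.186 27 [ 0.6467 -0.2879  0.0661]
z_top 0.05 50 [ 0.5585 -0.1624  0.0657]
z_top 0.09 49 [ 0.5974 -0.1597  0.0666]
z_top 0.165 10 [ 0.6656 -0.1557  0.0684]
z_top 0.186 33 [ 0.6833 -0.1511  0.0675]
z_side 0.05 61 [ 0.5564 -0.1643  0.0655]
z_side 0.09 59 [ 0.5973 -0.1611  0.0643]
z_side 0.165 28 [ 0.6625 -0.1567  0.0641]
z_side 0.186 24 [ 0.6819 -0.1524  0.0669]
[ 0.4  0.4 -0.2]
```

```bash
python3 -c "
from workcell import bot
print(bot.finish_job())"
```

```text
the job is handed in; nothing more can be done
None
```

The job is handed in: all four amber bottles stand upright in their own compartments, the gate is pushed home with its tongue snapped in behind the strike pin, the bar lies level in the keeper's notch, and I left the green look-alike, rack, carton and slide box alone.

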